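Free, set and cam-lock the sliding leg of a bench beam gauge

TASK

Knock the proud lock pin of the beam gauge fully home with the wooden mallet, which frees the sliding leg, and lay the mallet back down on the bench beside the gauge. Then draw the leg along the beam, with its cam lever still open, until the ridge on its front stands opposite the pointed marker, and squeeze the cam lever shut against the leg while keeping it at the marker. Finish holding: the leg is sprung back, so keep the lever and leg squeezed together at the marker and do not let go; drive the pin with the mallet only, keep the mallet off the leg and leave the other things on the bench alone.

Things in the scene. Friction and masses are not known exactly. Their poses are not given: they have to be found in the camera images.
- mallet_grip (a point): Where to grasp the loose wooden mallet (0.45 kg): on its handle, 34 mm above the bench as it lies, 70 mm from the head's axis, near the centre of mass. x along the head's axis (to a striking face), y along the handle to its butt (188 mm away, sloping slightly down), z up. The handle is at most 28 mm wide here, across x.
- mallet_head (a point): Centre of the mallet's head, a wooden barrel 110 mm long along its x and 68 mm in diameter; the two flat striking faces are 55 mm either way along x. Same axes as mallet_grip, which lies 70 mm along +y.
- gauge: Beam gauge, dark steel, fixed to the bench: base plate 76 x 330 x 10 mm, 16 mm wide beam along its y (top 46 mm high), end foot (60 mm high) at its -y end, lock block at its +y end (80 x 50 mm, top 86 mm high, centre 140 mm along +y, front face 52 mm along -x). Origin: centre of the underside, on the bench. x points away from the robot, z up.
- pin (a joint): Lock pin in the lock block, sliding along the gauge's +x (away from the robot). 0 = fully proud, 0.020 m = home at its stop; starts at 0 to 0.004. It takes about 6 N to move and stays where it is driven. While proud it hooks the leg; the leg is free beyond about 0.015.
- pin_head (a point): Centre of the struck face of the lock pin: a steel disc 26 mm in diameter and 7 mm thick, 66 mm above the bench, facing the gauge's -x; when fully proud it stands 28 mm in front of the lock block, when home 8 mm. Axes as the gauge's.
- leg (a joint): Travel of the sliding leg along the gauge's -y, 0 (parked next to the lock block) to 0.165 m. A weak spring pulls it back to 0 always (about 1 N parked, 4 N at the far end); closing the cam lever does not take up this pull, so the leg has to stay held.
- leg_grip (a point): Middle of the aluminium leg's upright (40 mm along y, 54 to 100 mm above the bench), 80 mm above the bench; axes as the gauge's. Its flat back is 16 mm along +x, its front 9 mm along -x. Keep fingertips above 58 mm: the 36 mm wide sleeve (top 56 mm) lies below. A latch bar sticks out 74 mm to +y.
- leg_index (a point): The upright ridge on the front of the leg's sleeve, 34 mm above the bench, in line (in y) with the leg's middle.
- lever (a joint): Cam lever on the leg's front, on a vertical hinge. 0 = shut flat on the leg, 0.45 rad = fully open; starts 0.30 to 0.42 open. Stiff (about 5 N at its middle), stays where left. Shut it by squeezing it towards the leg's back with the two fingers: shut, lever front to leg back measure 34 mm (18 mm in front of leg_grip, 16 behind); open, up to 56 mm.
- lever_tip (a point): Free end of the cam lever, a steel plate 8 mm thick and 28 mm high (66 to 94 mm above the bench). The hinge lies 14 mm along -x and 26 mm along +y of leg_grip; the tip is 54 mm from the hinge, towards the gauge's -y when shut and swung out to -x when open.
- mark: The marker: a small steel foot with a thin upright pointer, 38 mm high, standing fixed on the front of the gauge's base plate, 30 mm in front of the beam's middle. Its origin is the centre of its underside, 10 mm above the bench; its axes are as the gauge's. The leg is at the marker when the ridge has the same y in these axes.
- bush_steel: Bystander: flanged steel bush, 38 x 38 x 34 mm, origin under its centre.
- emery_stick: Bystander: emery stick 26 x 200 x 12 mm, origin under its centre.
- collar: Bystander: dark round collar, 62 mm wide and 22 mm high, origin under its centre.
- leg_rib (a point): Middle of the +y side of the finger rib on the leg's back: 14 mm along -y and 35 mm along +x of leg_grip, 78 mm above the bench. The rib is 6 mm thick and reaches from the back face 39 mm further along +x, 60 to 96 mm above the bench. A finger behind the upright that pushes on this side draws the leg along -y without squeezing it.

How it is judged:
By the outcome, as a careful person would: the job done as asked, in the order asked, and still so for the second after the job is handed in, while the arm keeps its last pose, push and grip.
It also fails if it takes over 51 s, if anything falls off the work surface, if the arm or the gripper's body presses on something with over 40 N, if the wrist force passes 120 N, or if a joint passes its speed limit or range.

ROBOT

A 7-joint arm with a two-finger parallel gripper is mounted at the origin on a cart in front of the work surface, level with it; the furniture and walls round the work are solid. World frame = base frame: x ahead of the robot, y to its left, z up, the work surface at z = 0. Lengths are in m, angles in rad, forces in N, time in s.
With the tool pointing down it reaches from about 0.425 to 0.875 m from the base axis. Payload 4.7 kg.
Tool frame: the origin (TCP) lies midway between the tips of the shut fingers; the grasp point (between the pads) lies 19 mm behind it; z points along the fingers, y is the direction in which the jaws open and shut (so a half turn about z gives the same grasp; the last joint's range is limited). The gripper opens to 87 mm and grips with 3 to 60 N. Pads are 19 mm wide; open, the fingers measure 117 mm over their backs; the gripper's body (75 mm by 190 mm) begins 51 mm behind the grasp point.
Start: joints at [-1.211, 0.321, -0.07, 1.45, 0.023, 1.371, -0.057], TCP at [0.22, 0.612, 0.223] pointing down, gripper open.
Joint ranges: [-2.86, 2.86], [-0.3, 2.09], [-1.38, 1.24], [0.06, 2.45], [-1.56, 4.7], [0.09, 2.05], [-2.69, 2.69]. Speed limits (rad/s): [2.57, 2.57, 3.14, 3.14, 3.14, 3.14, 3.14].

INTERFACE

Orientations are given as a rotation vector (axis times angle).
In Python, from bench import get_state, eyes, job gives the robot as it stands. The module is installed in compiled form; this text tells all that it offers.
- The arm moves only by the shell command python3 -m jog 'ROWS' [FORCE]. ROWS is JSON, a list that holds one entry, the list of rows, each a list of 5 numbers: the opening, from 0 (shut) to 1 (fully open), then the shift along the tool's x, y, z in units of 40 mm (1.0 is 40 mm), then the turn about the tool's z in units of 5 degrees (1.0 is 5 degrees). In form: [[[jaw, dx, dy, dz, turn], ...]]. A call has 1 to 10 rows; each row shifts and turns the commanded pose from where the row before left it, along the tool's axes as they then stand; what a row does not reach is not made up. A row lasts 1/8 s, in which the tool goes at most 62.5 mm and 10.7 degrees, less where a joint would pass 70% of its speed; a pose out of reach is approached as far as the arm can. A call is refused whole if a number of a shift passes 1 or a number of a turn 1, either way. A call with a gripper value outside its range is refused whole. The fingers move at their own pace and stop on an object; FORCE is the grip in N (left out, the last holds). Time passes only in rows, so rows that do not move let the fingers close. It gives the time, the measured TCP pose, the force and the opening at its end, in the units of the state.
- get_state(): the state, without advancing time (a new reading comes with each control period).
- eyes.get_image(name): name is "side" or "top"; returns (picture, depth): 480x640x3 uint8, red, green, blue; 480x640 float32, m along the optical axis (not along the pixel's ray), 0 where there is no reading.
- eyes.camera_params(name): a dict with "camera_matrix" (3x3 intrinsics, pixels), "k1" (the pictures are not rectified: a ray, as slopes to the right and down, at radius r is drawn at 1 + k1 r^2 times it, then the intrinsics apply), "pose" (4x4, takes a point from camera to world coordinates). Camera axes: x right, y down, z forward; pixel columns grow to the right and rows downward; lengths in m; the calibration is good to about 2 mm. A picture is of the moment at which its call begins. camera_params takes no time and is no camera call.
- job.close_job(): hands the job in, once; it reports no verdict.
The state is a dict: "time": time; "joint_positions": joint angles; "qd": joint speeds; "joint_torque": joint torques, N m; "position": TCP position; "tool_rot": TCP orientation; "ft_force": force on the tool from outside, world axes, zero at the start; "torque": the same for the moment, N m; "grip_width": opening from 0.0 (shut) to 1.0 (fully open).
Only numpy, scipy, OpenCV 4.12 (cv2) and the standard library are available. Lean on these libraries where they do the work, as an engineer would, in place of code of your own. Each camera call takes 0.05 s, during which the arm holds its last target. There are 200 camera calls.

## Working session

There is one attempt and no reset: what is moved stays moved. The work goes in short steps, Python scripts to look and compute and a shell command to move; the robot and the scene stay as the last step left them, time stands still between calls to the robot, and variables do not carry over. Pictures are saved under pics/ and viewed, about 8 in all and at most 12, crops included, and the job is handed in when it is done.

```bash
mkdir -p pics; cat > h.py <<'E'
import numpy as np, cv2
from bench import get_state, eyes, job
from scipy.spatial.transform import Rotation as R
def st():
    s=get_state(); print('t',s['time'],'p',np.round(s['position'],4),'R',np.round(R.from_rotvec(s['tool_rot']).as_matrix(),3).tolist(),'f',np.round(s['ft_force'],1),'g',s['grip_width']); return s
def grab(n,save=None):
    im,d=eyes.get_image(n)
    if save: cv2.imwrite('pics/'+save,im[:,:,::-1])
    return im,d
def cam(n):
    c=eyes.camera_params(n); return np.array(c['camera_matrix']),c['k1'],np.array(c['pose'])
def rays(n,px):
    K,k1,T=cam(n); px=np.array(px,float).reshape(-1,1,2)
    u=cv2.undistortPoints(px,K,np.array([k1,0,0,0,0.]),None,None).reshape(-1,2)
    return np.c_[u,np.ones(len(u))]@T[:3,:3].T, T[:3,3]
def onz(n,px,z):
    d,o=rays(n,px); return o+d*((z-o[2])/d[:,2])[:,None]
def cloud(n,d):
    v,u=np.mgrid[0:480,0:640]; r,o=rays(n,np.c_[u.ravel(),v.ravel()])
    return (o+r*d.ravel()[:,None]).reshape(480,640,3)
def proj(n,P):
    K,k1,T=cam(n); p=(np.array(P).reshape(-1,3)-T[:3,3])@T[:3,:3]; return cv2.projectPoints(p,np.zeros(3),np.zeros(3),K,np.array([k1,0,0,0,0.]))[0].reshape(-1,2)
E
python3 - <<'E'
from h import *
st()
for n in('top','side'):
    im,d=grab(n,n+'0.png'); np.savez(n+'0.npz',im=im,d=d); K,k,T=cam(n); print(n,K[0,0],k,T.round(3).tolist(),(d>0).mean())
E
```

```text
t 0.0 p [0.2202 0.611  0.2215] R [[-0.941, 0.339, -0.001], [0.339, 0.941, -0.002], [-0.0, -0.002, -1.0]] f [-0.1  0.  -0.3] g 1.0030467116033626
top 541.8891971568553 -0.1463134623936482 [[0.006, -0.991, 0.131, 0.402], [-1.0, -0.007, -0.006, -0.236], [0.007, -0.131, -0.991, 0.925], [0.0, 0.0, 0.0, 1.0]] 0.9958756510416666
side 555.9150312157512 0.018321378518568344 [[0.933, 0.216, -0.287, 0.744], [0.358, -0.6, 0.715, -0.86], [-0.018, -0.77, -0.638, 0.635], [0.0, 0.0, 0.0, 1.0]] 0.9762825520833334
```

View pics/top0.png

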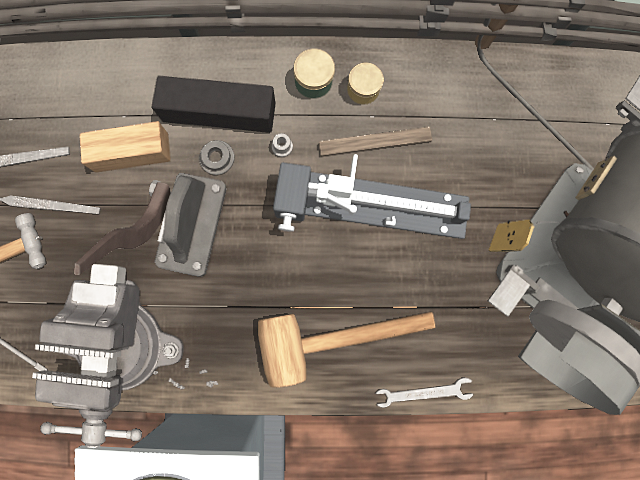

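View pics/side0.png

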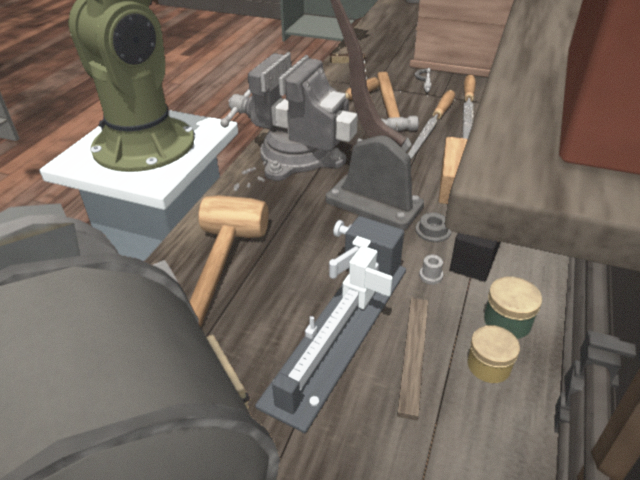

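Top view: mallet head at about (282,350), with the handle running to (432,320). On the gauge, the lock block is at (292,190), pin head at (287,228), leg at (340,190), marker at (391,220) and end foot at (462,210). The side view agrees. Next I'll measure from the depth clouds.

```bash
python3 - <<'E'
from h import *
C={}
for n in('top','side'):
    z=np.load(n+'0.npz'); C[n]=(z['im'],cloud(n,z['d']))
im,c=C['top']; v,u=np.mgrid[0:480,0:640]
def reg(u0,v0,u1,v1,z0,z1):
    m=(u>=u0)&(u<u1)&(v>=v0)&(v<v1)&(c[...,2]>z0)&(c[...,2]<z1); return c[m]
def rect(name,P):
    r=cv2.minAreaRect(P[:,:2].astype(np.float32)); b=cv2.boxPoints(r)
    print(name,len(P),'ctr',np.round(r[0],4),'size',np.round(r[1],4),'ang',round(r[2],2),'zmed',np.median(P[:,2]).round(4))
print('bench z',np.median(reg(480,300,500,340,-.1,.1)[:,2]))
rect('block top',reg(265,155,320,225,.078,.092))
rect('foot top',reg(450,190,475,240,.05,.068))
rect('plate',reg(265,155,475,240,.004,.018))
rect('leg top',reg(310,150,375,220,.094,.105))
rect('lever',reg(310,185,375,220,.085,.0975))
rect('pin',reg(270,212,302,240,.055,.085))
rect('beam',reg(350,175,450,225,.04,.052))
rect('mark',reg(380,205,400,230,.03,.06))
rect('mallet head',reg(250,305,310,395,.045,.08))
rect('mallet hd top',reg(250,305,310,395,.06,.08))
rect('handle',reg(312,305,440,360,.012,.06))
# obstacles, both clouds coarse
for n in C:
    P=C[n][1].reshape(-1,3); P=P[(P[:,0]>.0)&(P[:,0]<1.1)&(abs(P[:,1])<1)&(P[:,2]>.12)]
    q=np.round(P,1); k,cn=np.unique(q[:,:2],axis=0,return_counts=True)
    print(n,[(*map(float,a.round(1)),int(m),float(P[(q[:,:2]==a).all(1),2].min().round(2)),float(P[(q[:,:2]==a).all(1),2].max().round(2))) for a,m in zip(k,cn) if m>40])
o=im[140:250,255:485]; cv2.imwrite('pics/g.png',cv2.resize(o[:,:,::-1],None,fx=3.4,fy=3.4,interpolation=cv2.INTER_CUBIC))
E
```

```text
bench z -0.0008860309674469935
block top 1564 ctr [ 0.5786 -0.2136] size [0.0503 0.0996] ang 81.72 zmed 0.0852
foot top 216 ctr [ 0.5579 -0.4979] size [0.0201 0.0297] ang 79.48 zmed 0.0586
plate 4216 ctr [ 0.5882 -0.3453] size [0.3514 0.1415] ang 85.86 zmed 0.0092
leg top 634 ctr [ 0.5947 -0.2859] size [0.0615 0.0887] ang 88.48 zmed 0.0992
lever 245 ctr [ 0.5735 -0.2892] size [0.0683 0.0285] ang 63.82 zmed 0.0921
pin 262 ctr [ 0.5357 -0.208 ] size [0.0425 0.0279] ang 85.82 zmed 0.0728
beam 949 ctr [ 0.5622 -0.3937] size [0.1667 0.0395] ang 81.35 zmed 0.045
mark 55 ctr [ 0.5635 -0.381 ] size [0.0314 0.0247] ang 32.86 zmed 0.0398
mallet head 2686 ctr [ 0.3297 -0.1998] size [0.1104 0.065 ] ang 10.64 zmed 0.0627
mallet hd top 1735 ctr [ 0.3299 -0.2002] size [0.1095 0.0488] ang 11.62 zmed 0.0648
handle 2013 ctr [ 0.3585 -0.3497] size [0.0281 0.2093] ang 11.38 zmed 0.0279
top [(0.3, -0.7, 137, 0.17, 0.29), (0.3, -0.6, 5411, 0.13, 0.33), (0.3, -0.5, 146, 0.3, 0.31), (0.3, 0.0, 1134, 0.15, 0.2), (0.3, 0.1, 2746, 0.16, 0.2), (0.4, -0.7, 258, 0.23, 0.29), (0.4, -0.6, 6262, 0.13, 0.34), (0.4, -
[... 1226 characters left out ...]
.5, -0.1, 83, 0.12, 0.14), (0.5, -0.0, 2375, 0.12, 0.35), (0.5, 0.6, 808, 0.12, 0.18), (0.6, -0.8, 5107, 0.33, 0.37), (0.6, -0.7, 18425, 0.22, 0.36), (0.6, -0.6, 1219, 0.24, 0.32), (0.6, -0.1, 268, 0.12, 0.14), (0.6, -0.0, 407, 0.12, 0.15), (0.6, 0.6, 1177, 0.12, 0.19), (0.7, -0.9, 7286, 0.64, 0.64), (0.7, -0.7, 4534, 0.49, 0.51), (0.7, -0.6, 4435, 0.51, 0.51), (0.7, -0.5, 2163, 0.51, 0.51), (0.7, -0.4, 140, 0.51, 0.51), (0.7, 0.6, 506, 0.12, 0.2), (0.8, -0.7, 14715, 0.49, 0.58), (0.8, -0.6, 13371, 0.51, 0.58), (0.8, -0.5, 2096, 0.51, 0.54), (0.8, -0.4, 261, 0.51, 0.51), (0.9, -0.6, 3810, 0.14, 0.31), (0.9, -0.5, 4859, 0.12, 0.3), (0.9, -0.4, 4247, 0.12, 0.23), (0.9, -0.3, 2033, 0.13, 0.22)]
```

View pics/g.png

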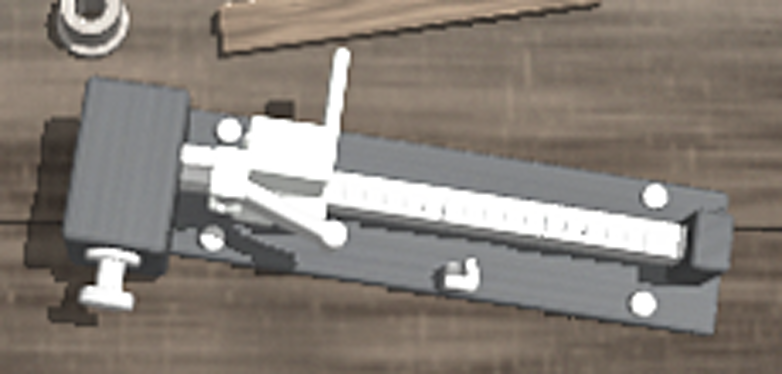

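The enlarged gauge crop shows the block corners at about (92,77), (188,92), (165,272) and (66,245). The pin's struck face is at about (107,305), the lever tip at (335,235) and the pointer tip at (473,263). Next I'll compute poses.

```bash
python3 - <<'E'
from h import *
f=lambda l:np.array(l)/3.4+[255,140]
print('block',onz('top',f([(92,77),(188,92),(165,272),(66,245)]),.086).round(4).tolist())
print('plate',onz('top',f([(712,333),(725,195)]),.010).round(4).tolist())
print('beam',onz('top',f([(340,168),(690,225),(683,255)]),.046).round(4).tolist())
print('foot',onz('top',f([(700,208),(733,215),(728,270),(690,260)]),.06).round(4).tolist())
print('pinface',onz('top',f([(80,299),(133,306)]),.066).round(4).tolist())
print('legtop',onz('top',f([(252,116),(335,122),(325,178)]),.1).round(4).tolist())
print('levtip',onz('top',f([(335,235)]),.094), 'markptr',onz('top',f([(473,262)]),.048).round(4),'markfoot',onz('top',f([(458,285)]),.014).round(4))
z=np.load('side0.npz'); c=cloud('side',z['d'])
P=c.reshape(-1,3)
s=P[(P[:,2]>.48)&(P[:,2]<.6)&(P[:,0]>.5)]
for y in np.arange(-.75,-.3,.1):
    q=s[abs(s[:,1]-y)<.02]; print('shelf y',y.round(2),q[:,0].min().round(3) if len(q) else None, q[:,2].min().round(3) if len(q) else 0)
P=np.r_[P,cloud('top',np.load('top0.npz')['d']).reshape(-1,3)]
q=P[(P[:,2]>.2)&(P[:,2]<.45)&(P[:,1]>-.15)&(P[:,1]<.2)&(P[:,0]>.25)&(P[:,0]<.7)]; print('lever post',q.min(0),q.max(0))
q=P[(P[:,2]>.12)&(P[:,2]<.45)&(P[:,1]>-.56)&(P[:,1]<-.4)&(P[:,0]>.25)&(P[:,0]<.7)]; print('grinder',q.min(0),q.max(0))
# ray top of image side: what else
# mallet axis via handle
E
```

```text
block [[0.6271, -0.1991, 0.086], [0.6202, -0.2441, 0.086], [0.5349, -0.234, 0.086], [0.5472, -0.1882, 0.086]]
plate [[0.5178, -0.5115, 0.01], [0.5892, -0.5209, 0.01]]
beam [[0.5932, -0.3188, 0.046], [0.5666, -0.4914, 0.046], [0.5516, -0.4874, 0.046]]
foot [[0.5724, -0.4926, 0.06], [0.5692, -0.5089, 0.06], [0.5421, -0.5054, 0.06], [0.5468, -0.4868, 0.06]]
pinface [[0.5249, -0.194, 0.066], [0.5217, -0.219, 0.066]]
legtop [[0.6055, -0.2734, 0.1], [0.603, -0.3116, 0.1], [0.5767, -0.3068, 0.1]]
levtip [[ 0.55133417 -0.31178677  0.094     ]] markptr [[ 0.5469 -0.383   0.048 ]] markfoot [[ 0.5407 -0.3809  0.014 ]]
shelf y -0.75 None 0
shelf y -0.65 0.729 0.507
shelf y -0.55 0.729 0.507
shelf y -0.45 0.729 0.507
shelf y -0.35 None 0
lever post [ 0.43210361 -0.01224239  0.20000711] [0.51126734 0.01275266 0.36076311]
grinder [ 0.32048149 -0.55998998  0.12686801] [ 0.45828495 -0.48445088  0.31464115]
```

```bash
python3 -m jog '[[[1,0,0,-0.5,1],[1,0,0,-0.5,1],[1,0,0,-0.5,1],[1,0,0,-0.5,1],[1,0,0,-0.5,1],[1,0,0,-0.5,1],[1,0,0,-0.5,1],[1,0,0,-0.5,1],[1,0,0,-0.5,1],[1,0,0,-0.5,1]]]' 20; python3 -m jog '[[[1,0,0,0,1],[1,0,0,0,0.8]]]'; python3 -c "
from h import *
print(np.round(st()['joint_positions'],2))"
```

```text
time: 1.35
position: [0.2203, 0.6114, 0.4226]
tool_rot: [1.801, 2.574, -0.002]
ft_force: [-0.2, 0.6, 0.0]
grip_width: 1.004
time: 1.6
position: [0.2203, 0.6115, 0.4223]
tool_rot: [1.997, 2.425, -0.001]
ft_force: [-0.3, 0.0, -1.0]
grip_width: 0.999
t 1.6 p [0.2203 0.6115 0.4223] R [[-0.192, 0.981, -0.0], [0.981, 0.192, -0.0], [-0.0, -0.0, -1.0]] f [-0.3  0.  -1. ] g 0.9987949587698978
[-1.31  0.32  0.07  1.07 -0.02  1.76 -1.06]
```

```bash
python3 -m jog '[[[1,-0.91,0.22,0,0],[1,-0.91,0.22,0,0],[1,-0.91,0.22,0,0],[1,-0.91,0.22,0,0],[1,-0.91,0.22,0,0],[1,-0.91,0.22,0,0],[1,-0.91,0.22,0,0],[1,-0.91,0.22,0,0],[1,-0.91,0.22,0,0]]]'; python3 -m jog '[[[1,-0.91,0.22,0,0],[1,-0.91,0.22,0,0],[1,-0.91,0.22,0,0],[1,-0.91,0.22,0,0],[1,-0.91,0.22,0,0],[1,-0.91,0.22,0,0],[1,-0.91,0.22,0,0],[1,-0.91,0.22,0,0],[1,-0.91,0.22,0,0]]]';
```

```text
time: 2.72
position: [0.3619, 0.3042, 0.4222]
tool_rot: [-1.994, -2.427, 0.001]
ft_force: [-0.1, 0.7, 0.4]
grip_width: 0.998
time: 3.85
position: [0.503, -0.0017, 0.4223]
tool_rot: [-1.994, -2.427, -0.0]
ft_force: [-0.1, 0.3, 0.4]
grip_width: 0.996
```

```bash
python3 -m jog '[[[1,-0.73,-0.64,0,0],[1,-0.73,-0.64,0,0],[1,-0.73,-0.64,0,0],[1,-0.73,-0.64,0,0],[1,-0.73,-0.64,0.3,0],[1,-0.73,-0.64,0.6,0],[1,-0.73,-0.64,0.6,0],[1,-0.73,-0.64,0.6,0],[1,0,0,1,0],[1,0,0,1,0]]]'; python3 -c "
from h import *
print(np.round(st()['joint_positions'],2))"
```

```text
time: 5.1
position: [0.3467, -0.2699, 0.2573]
tool_rot: [1.996, 2.425, 0.002]
ft_force: [1.2, 0.7, -0.2]
grip_width: 1.0
t 5.1 p [ 0.3467 -0.2699  0.2573] R [[-0.192, 0.981, 0.001], [0.981, 0.192, 0.001], [0.0, 0.001, -1.0]] f [ 1.2  0.7 -0.2] g 0.9997576064069801
[-0.31 -0.27  0.78  1.91  0.19  1.43  0.62]
```

```bash
python3 -m jog '[[[1,0,-0.08,1,0],[1,0,0,1,0],[1,0,0,1,0],[1,0,0,1,0],[1,0,0,1,0],[1,0,0,0.6,0],[1,0,0,0.4,0],[1,0,0,0,0]]]'; python3 - <<'E'
from h import *
print(np.round(st()['joint_positions'],2))
im,d=grab('side','s1.png'); im2,_=grab('top')
cv2.imwrite('pics/v1.png',np.hstack([im[130:430,60:460],im2[180:480,200:600]])[:,:,::-1])
E
```

```text
time: 6.1
position: [0.3427, -0.2695, 0.0175]
tool_rot: [-1.993, -2.425, 0.003]
ft_force: [-0.2, -0.7, -0.5]
grip_width: 0.999
t 6.1 p [ 0.3427 -0.2695  0.0175] R [[-0.194, 0.981, -0.004], [0.981, 0.194, 0.0], [0.001, -0.003, -1.0]] f [-0.2 -0.7 -0.5] g 0.998838602359772
[-0.31  0.12  0.96  2.2  -0.12  0.88  0.92]
```

View pics/v1.png

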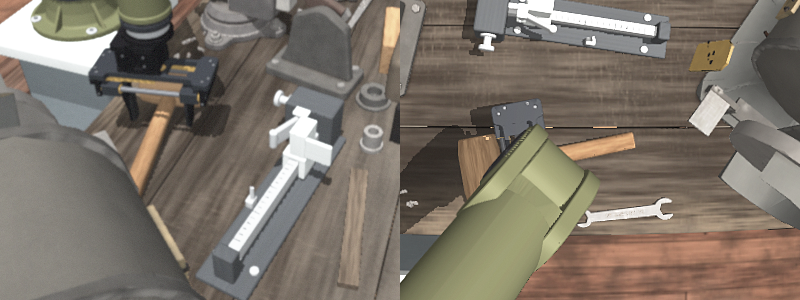

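Jaws straddle the handle in both views. I'll close them and lift.

```bash
python3 -m jog '[[[0,0,0,0,0],[0,0,0,0,0],[0,0,0,0,0],[0,0,0,0,0],[0,0,0,0,0],[0,0,0,-0.5,0],[0,0,0,-0.5,0],[0,0,0,0,0]]]' 60; python3 - <<'E'
from h import *
st()
im,d=grab('side'); np.savez('s2.npz',im=im,d=d)
cv2.imwrite('pics/v2.png',cv2.resize(im[100:430,40:460],None,fx=1.6,fy=1.6)[:,:,::-1])
E
```

```text
time: 7.2
position: [0.3454, -0.2704, 0.0595]
tool_rot: [1.992, 2.426, 0.003]
ft_force: [-0.9, 0.4, -0.7]
grip_width: 0.172
t 7.2 p [ 0.3454 -0.2704  0.0595] R [[-0.195, 0.981, 0.003], [0.981, 0.195, -0.0], [-0.001, 0.003, -1.0]] f [-0.9  0.4 -0.7] g 0.17238879544839927
```

View pics/v2.png

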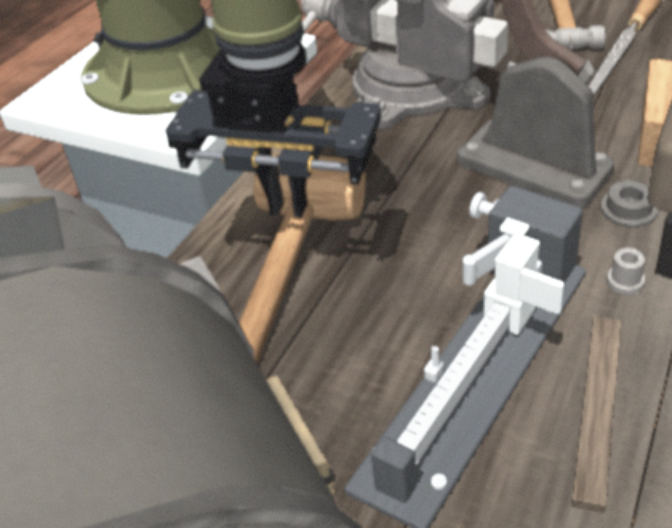

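```bash
cat >> h.py <<'E'
def wood(n,im,d,box):
    """cloud points of saturated orange wood inside world box"""
    c=cloud(n,d); hsv=cv2.cvtColor(im,cv2.COLOR_RGB2HSV)
    m=(hsv[...,1]>90)&(hsv[...,0]>8)&(hsv[...,0]<25)&(hsv[...,2]>90)&(d>0)
    b=np.array(box); m&=((c>b[:3])&(c<b[3:])).all(-1); return c[m]
E
python3 - <<'E'
from h import *
z=np.load('s2.npz'); P=wood('side',z['im'],z['d'],[.2,-.5,.005,.5,-.1,.2])
h=P[P[:,1]>-.235]; s=P[P[:,1]<-.3]
print(len(h),h.min(0),h.max(0)); print(len(s))
for y in (-.32,-.36,-.4,-.43):
    q=s[abs(s[:,1]-y)<.006]; print(y,len(q),q.mean(0) if len(q) else '', q[:,2].max() if len(q) else '')
E
```

```text
698 [ 0.28412368 -0.23497659  0.01244758] [ 0.39182486 -0.16847378  0.1506773 ]
1084
-0.32 106 [ 0.35741266 -0.31994786  0.03033866] 0.03424293885692342
-0.36 120 [ 0.36506046 -0.36013837  0.02676421] 0.030667843574553877
-0.4 106 [ 0.37416038 -0.39951516  0.023258  ] 0.027429165180668735
-0.43 0
```

```bash
python3 - <<'E'
from h import *
for f,n in(('top0','top'),('side0','side'),('s2','side')):
    z=np.load(f+'.npz'); P=wood(n,z['im'],z['d'],[.2,-.5,.005,.5,-.1,.14])
    for y in (-.18,-.2,-.32,-.36,-.4):
        q=P[abs(P[:,1]-y)<.006]; print(f,y,len(q),q.mean(0).round(4) if len(q) else '', np.percentile(q[:,2],97).round(4) if len(q) else '',np.ptp(q[:,0]).round(4) if len(q) else '')
E
```

```text
top0 -0.18 459 [ 0.3304 -0.1802  0.0597] 0.0663 0.109
top0 -0.2 247 [ 0.3321 -0.1997  0.0646] 0.0686 0.1116
top0 -0.32 128 [ 0.3537 -0.3198  0.0308] 0.0336 0.028
top0 -0.36 123 [ 0.3612 -0.3597  0.0269] 0.0301 0.028
top0 -0.4 117 [ 0.3688 -0.3998  0.0231] 0.0274 0.0281
side0 -0.18 83 [ 0.3687 -0.1814  0.0541] 0.0651 0.0766
side0 -0.2 154 [ 0.3579 -0.2003  0.0586] 0.0678 0.11
side0 -0.32 100 [ 0.3574 -0.3205  0.0301] 0.033 0.0291
side0 -0.36 118 [ 0.3644 -0.3601  0.0271] 0.0298 0.0287
side0 -0.4 109 [ 0.3737 -0.3995  0.0233] 0.0259 0.0271
s2 -0.18 24 [ 0.3725 -0.1802  0.0448] 0.0653 0.0401
s2 -0.2 41 [ 0.3796 -0.2024  0.0496] 0.0656 0.0293
s2 -0.32 106 [ 0.3574 -0.3199  0.0303] 0.0336 0.03
s2 -0.36 120 [ 0.3651 -0.3601  0.0268] 0.0298 0.0298
s2 -0.4 106 [ 0.3742 -0.3995  0.0233] 0.0259 0.0262
```

The mallet did not lift. The pads closed near the top of the round handle and slid off it. The depth data put the handle top at about 38 mm, so I'll regrasp lower.

```bash
python3 -m jog '[[[1,0,0,0,0],[1,0,0,0,0],[1,0,0,0,0],[1,0,-0.05,0.7,0],[1,0,0,0.65,0],[1,0,0,0,0],[1,0,0,0,0]]]' 60; python3 -c "
from h import *
st()"
```

```text
time: 8.12
position: [0.3424, -0.2708, 0.0051]
tool_rot: [1.994, 2.427, -0.0]
ft_force: [-0.3, -0.1, 0.6]
grip_width: 0.842
t 8.125 p [ 0.3424 -0.2708  0.0051] R [[-0.194, 0.981, 0.0], [0.981, 0.194, -0.001], [-0.001, 0.0, -1.0]] f [-0.3 -0.1  0.6] g 0.8421300678073763
```

```bash
python3 -m jog '[[[0,0,0,0,0],[0,0,0,0,0],[0,0,0,0,0],[0,0,0,0,0],[0,0,0,0,0],[0,0,0,0,0],[0,0,0,0,0],[0,0,0,-0.5,0],[0,0,0,-0.5,0],[0,0,0,0,0]]]' 60; python3 - <<'E'
from h import *
st()
im,d=grab('side'); np.savez('s3.npz',im=im,d=d)
P=wood('side',im,d,[.2,-.5,.005,.5,-.1,.14])
for y in (-.18,-.2,-.32,-.36,-.4):
        q=P[abs(P[:,1]-y)<.006]; print(y,len(q),q.mean(0).round(4) if len(q) else '', np.percentile(q[:,2],97).round(4) if len(q) else '',np.ptp(q[:,0]).round(4) if len(q) else '')
E
```

```text
time: 9.38
position: [0.3429, -0.2705, 0.045]
tool_rot: [1.992, 2.427, 0.003]
ft_force: [-0.1, 0.4, -4.0]
grip_width: 0.281
t 9.375 p [ 0.3429 -0.2705  0.045 ] R [[-0.195, 0.981, 0.002], [0.981, 0.195, 0.0], [-0.0, 0.002, -1.0]] f [-0.1  0.4 -4. ] g 0.28096837498700183
-0.18 0   
-0.2 1 [ 0.3664 -0.1948  0.1075] 0.1075 0.0
-0.32 107 [ 0.3558 -0.3197  0.0716] 0.0743 0.028
-0.36 120 [ 0.3633 -0.3602  0.0686] 0.0713 0.0287
-0.4 127 [ 0.3708 -0.4001  0.0661] 0.0693 0.028
```

```bash
python3 -m jog '[[[0,0,0,0,0.96],[0,0,0,0,0.96],[0,0,0,0,0.96],[0,0,0,0,0.96],[0,0.16,0.7,0.05,0],[0,0.16,0.7,0.05,0],[0,0.15,0.69,0,0],[0,0,0,0,0],[0,0,0,0,0]]]' 60; python3 - <<'E'
from h import *
st()
im,d=grab('side'); im2,d2=grab('top'); np.savez('s4.npz',im=im,d=d,im2=im2,d2=d2)
cv2.imwrite('pics/v3.png',np.hstack([cv2.resize(im[150:350,130:410],(448,320)),cv2.resize(im2[140:360,220:460],(349,320))])[:,:,::-1])
E
```

```text
time: 10.55
position: [0.4259, -0.2633, 0.0392]
tool_rot: [-2.37, -2.059, 0.004]
ft_force: [-1.0, 0.8, -4.6]
grip_width: 0.282
t 10.55 p [ 0.4259 -0.2633  0.0392] R [[0.14, 0.99, -0.003], [0.99, -0.14, 0.0], [-0.0, -0.003, -1.0]] f [-1.   0.8 -4.6] g 0.28190868815882814
```

View pics/v3.png

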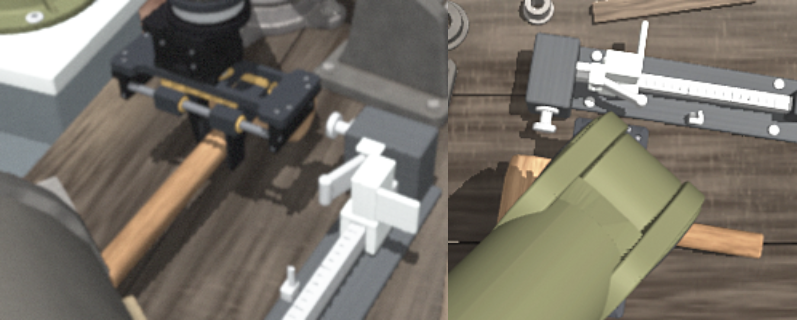

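The mallet is held clear of the bench, in front of the pin and roughly aligned with it. In the top view the head's front-left corner is near (266,248).

```bash
python3 - <<'E'
from h import *
print(proj('top',[[.496,-.167,.07],[.486,-.2345,.07],[.5233,-.2065,.066]]))
z=np.load('s4.npz'); P=wood('top',z['im2'],z['d2'],[.35,-.5,.02,.52,-.12,.14])
h=P[P[:,1]>-.2]; print(len(h),h.min(0),h.max(0), np.percentile(h[:,2],90))
f=h[(h[:,1]>-.19)&(h[:,2]>.05)]; 
for y in(-.165,-.172,-.18,-.187): q=h[abs(h[:,1]-y)<.003]; print(y,len(q), q[:,0].max() if len(q) else '',q[:,2].max() if len(q) else '')
s=P[P[:,1]<-.36]; print(np.polyfit(s[:,1],s[:,0],1), s[:,2].mean())
E
```

```text
[[261.18757713 245.49448112]
 [303.66606618 252.06258999]
 [286.3337549  228.97967268]]
605 [ 0.42216487 -0.19980216  0.0696085 ] [ 0.49367455 -0.15671384  0.10429643] 0.09991454286340022
-0.165 89 0.4801219211981105 0.0937258520372366
-0.172 117 0.49231874312566887 0.09679696992918585
-0.18 110 0.4936745504443997 0.10106151085872594
-0.187 98 0.49141913559707695 0.10258780472468232
[0.12638864 0.45416136] 0.05911277897014842
```

```bash
python3 -m jog '[[[0,-0.15,0.5,0,0],[0,0,0.3,0,0],[0,0,0.3,0,0],[0,0,0.15,0,0],[0,0,0,0,0]]]' 60;  python3 -m jog '[[[0,0,0.1,0,0],[0,0,0,0,0]]]'; python3 - <<'E'
from h import *
st()
im,d=grab('side'); 
cv2.imwrite('pics/v4.png',cv2.resize(im[180:300,230:430],(800,480),interpolation=cv2.INTER_CUBIC)[:,:,::-1])
E
```

```text
time: 11.28
position: [0.4741, -0.2766, 0.0399]
tool_rot: [-2.369, -2.058, 0.004]
ft_force: [-4.2, -1.2, -2.4]
grip_width: 0.286
time: 11.52
position: [0.4751, -0.2772, 0.0393]
tool_rot: [-2.366, -2.056, 0.009]
ft_force: [-11.1, -0.8, -0.8]
grip_width: 0.284
t 11.525 p [ 0.4751 -0.2772  0.0393] R [[0.14, 0.99, -0.009], [0.99, -0.14, 0.002], [0.001, -0.009, -1.0]] f [-11.1  -0.8  -0.8] g 0.28449021613909775
```

View pics/v4.png

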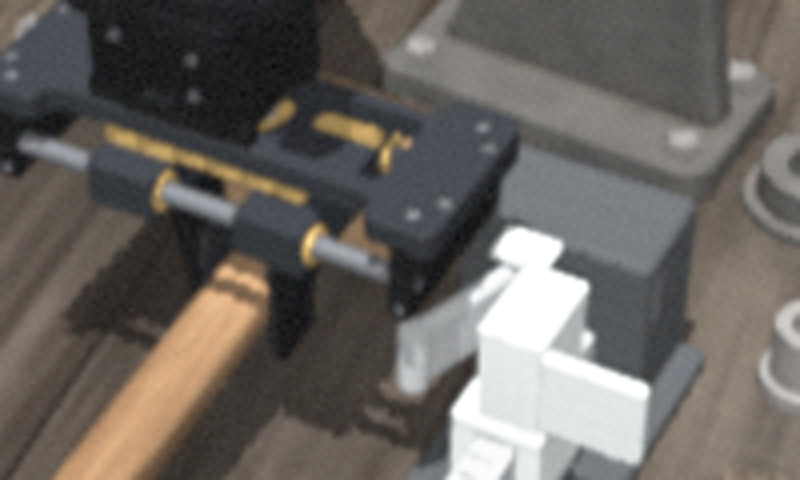

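```bash
python3 -m jog '[[[0,0,0.15,0,0],[0,0,0,0,0]]]'; python3 -m jog '[[[0,0,-0.5,0,0],[0,0,-0.9,0,0],[0,0,-0.9,0,0],[0,0,-0.9,0,0],[0,0,0,0,0]]]'; python3 - <<'E'
from h import *
st()
im,d=grab('side'); im2,d2=grab('top'); np.savez('s5.npz',im=im,d=d,im2=im2,d2=d2)
cv2.imwrite('pics/v5.png',np.hstack([cv2.resize(im[180:330,230:410],(384,320)),cv2.resize(im2[140:260,250:400],(400,320),interpolation=cv2.INTER_CUBIC)])[:,:,::-1])
E
```

```text
time: 11.82
position: [0.4765, -0.2786, 0.0382]
tool_rot: [-2.362, -2.052, 0.017]
ft_force: [-19.8, -1.6, 0.7]
grip_width: 0.281
time: 12.45
position: [0.357, -0.2583, 0.0399]
tool_rot: [-2.371, -2.056, -0.006]
ft_force: [0.2, 0.9, -4.0]
grip_width: 0.283
t 12.45 p [ 0.357  -0.2583  0.0399] R [[0.142, 0.99, 0.001], [0.99, -0.142, 0.005], [0.005, -0.0, -1.0]] f [ 0.2  0.9 -4. ] g 0.2833008732066222
```

View pics/v5.png

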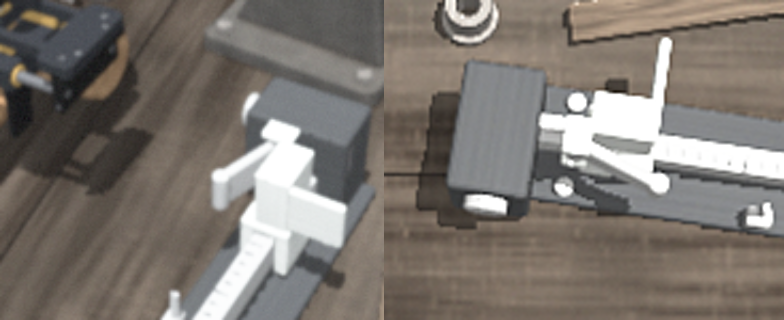

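In the top view (about (485,205) in the right panel) the pin's disc sits right against the block, and the lever and leg look unmoved. I'll lay the mallet down.

```bash
python3 -m jog '[[[0,0,0.5,0.3,0],[0,0,0,0.3,0],[0,0,0,0.15,0],[0,0,0,0.1,0],[0,0,0,0,0]]]'; python3 -c "
from h import *
st()"
```

```text
time: 13.18
position: [0.3788, -0.2627, 0.0064]
tool_rot: [-2.371, -2.06, 0.0]
ft_force: [-0.6, 0.2, -3.6]
grip_width: 0.281
t 13.175 p [ 0.3788 -0.2627  0.0064] R [[0.14, 0.99, -0.0], [0.99, -0.14, 0.0], [0.0, -0.0, -1.0]] f [-0.6  0.2 -3.6] g 0.28108290849766226
```

```bash
python3 -m jog '[[[0,0,0,0.05,0],[0,0,0,0.03,0],[0,0,0,0,0]]]'; python3 -m jog '[[[0.6,0,0,0,0],[0.8,0,0,0,0],[1,0,0,0,0],[1,0,0,0,0],[1,0,0,-1,0],[1,0,0,-1,0],[1,0,0,-1,0],[1,0,0,-1,0]]]' 20; python3 - <<'E'
from h import *
st()
im,d=grab('side'); np.savez('s6.npz',im=im,d=d)
P=wood('side',im,d,[.2,-.5,.005,.5,-.1,.3])
print(P[:,2].max(), P.min(0),P.max(0))
E
```

```text
time: 13.55
position: [0.3796, -0.263, 0.0045]
tool_rot: [-2.371, -2.061, -0.002]
ft_force: [-3.5, 1.4, 7.6]
grip_width: 0.283
time: 14.55
position: [0.3791, -0.2626, 0.1645]
tool_rot: [-2.371, -2.061, -0.001]
ft_force: [1.1, 0.4, -0.3]
grip_width: 0.988
t 14.55 p [ 0.3791 -0.2626  0.1645] R [[0.14, 0.99, 0.001], [0.99, -0.14, 0.001], [0.001, 0.001, -1.0]] f [ 1.1  0.4 -0.3] g 0.9883013951266844
0.27838570837622306 [ 0.28472291 -0.40845808  0.0069574 ] [ 0.45585794 -0.16769382  0.27838571]
```

```bash
python3 -m jog '[[[0.87,0.1,0.5,0,0.1],[0.87,0,0.8,0,0],[0.87,0,0.8,0,0],[0.87,0,0.8,0,0],[0.87,0,0.8,0,0],[0.87,0,0.8,0,0],[0.87,0,0.69,0,0],[0.87,0,0,0.6,0],[0.87,0,0,0.4,0],[0.87,0,0,0,0]]]' 10; python3 - <<'E'
from h import *
s=st()
im,d=grab('side'); np.savez('s7.npz',im=im,d=d)
cv2.imwrite('pics/v6.png',cv2.resize(im[110:380,210:460],(740,800)[::1] if 0 else (550,594),interpolation=cv2.INTER_CUBIC)[:,:,::-1])
E
```

```text
time: 15.85
position: [0.5839, -0.2887, 0.1216]
tool_rot: [-2.378, -2.048, 0.002]
ft_force: [0.0, -0.8, -0.2]
grip_width: 0.869
t 15.85 p [ 0.5839 -0.2887  0.1216] R [[0.148, 0.989, -0.003], [0.989, -0.148, 0.001], [0.001, -0.003, -1.0]] f [ 0.  -0.8 -0.2] g 0.8692982437820025
```

View pics/v6.png

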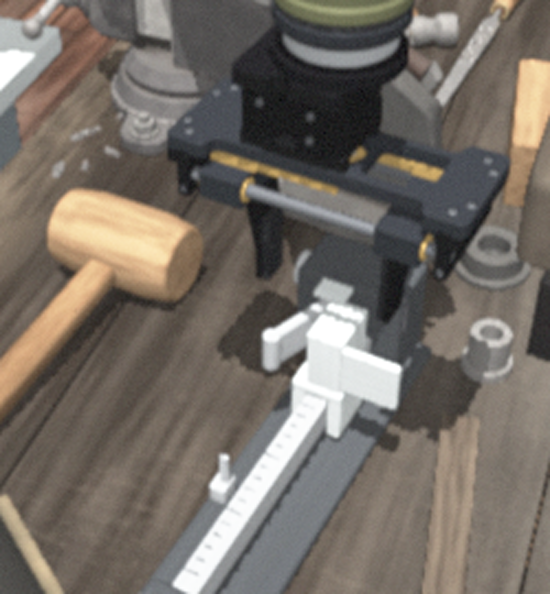

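The mallet lies on the bench. The open fingers hang above the leg, and the rib side faces the camera at (370,375). I'll cross-check the leg position from the side depth.

```bash
cat >> h.py <<'E'
O=np.array([.577,-.355,0]); th=np.radians(8.6); G=np.array([[np.cos(th),-np.sin(th),0],[np.sin(th),np.cos(th),0],[0,0,1]])
def gz(P): return (np.asarray(P)-O)@G.T
E
python3 - <<'E'
from h import *
for f,n in(('s7','side'),('top0','top')):
    z=np.load(f+'.npz'); g=gz(cloud(n,z['d'])); br=z['im'].min(-1)>130
    for nm,zr,xr in(('legtop',(.096,.104),(-.025,.02)),('rib',(.09,.1),(.022,.07)),('rear rib side',(.065,.09),(.022,.07))):
        m=br&(g[...,2]>zr[0])&(g[...,2]<zr[1])&(g[...,0]>xr[0])&(g[...,0]<xr[1])&(g[...,1]>.0)&(g[...,1]<.13)
        q=g[m]; print(n,nm,len(q),np.percentile(q,[3,50,97],axis=0).round(4).tolist() if len(q) else '')
E
```

```text
side legtop 477 [[-0.0173, 0.0454, 0.0969], [0.0033, 0.0703, 0.0997], [0.0187, 0.0966, 0.102]]
side rib 133 [[0.0235, 0.044, 0.0902], [0.0404, 0.0463, 0.0945], [0.0567, 0.051, 0.0967]]
side rear rib side 316 [[0.0229, 0.044, 0.0661], [0.0406, 0.0457, 0.0781], [0.0578, 0.0476, 0.0891]]
top legtop 537 [[-0.0192, 0.0467, 0.0968], [0.0006, 0.0721, 0.0995], [0.0168, 0.0971, 0.1024]]
top rib 79 [[0.0236, 0.045, 0.092], [0.0391, 0.048, 0.0946], [0.054, 0.0508, 0.0974]]
top rear rib side 25 [[0.0225, 0.0507, 0.0692], [0.0271, 0.0511, 0.0843], [0.0508, 0.1281, 0.0866]]
```

```bash
python3 -m jog '[[[0.87,0.05,0,0.5,0],[0.87,0,0,0.5,0],[0.87,0,0,0.45,0],[0.87,0,0,0,0]]]' 10; python3 -c "
from h import *
s=st(); print(gz(s['position']))"
```

```text
time: 16.4
position: [0.5841, -0.2865, 0.063]
tool_rot: [-2.378, -2.048, 0.003]
ft_force: [-0.1, 0.0, 0.1]
grip_width: 0.869
t 16.4 p [ 0.5841 -0.2865  0.063 ] R [[0.148, 0.989, -0.003], [0.989, -0.148, 0.001], [0.001, -0.004, -1.0]] f [-0.1  0.   0.1] g 0.8688884556096682
[-0.00320683  0.06882955  0.06303923]
```

```bash
python3 -m jog '[[[0.87,-0.2,0,0,0],[0.87,-0.3,0,0,0],[0.87,-0.35,0,0,0],[0.87,-0.35,0,0,0],[0.87,-0.35,0,0,0],[0.87,-0.35,0,0,0],[0.87,-0.35,0,0,0],[0.87,0,0,0,0]]]' 10; python3 - <<'E'
from h import *
s=st(); print(gz(s['position']))
im,d=grab('side'); np.savez('s8.npz',im=im,d=d); g=gz(cloud('side',d)); br=im.min(-1)>130
for nm,zr,xr in(('legtop',(.096,.104),(-.025,.02)),('rib',(.065,.1),(.022,.07)),('ridge',(.02,.05),(-.06,-.012))):
    m=br&(g[...,2]>zr[0])&(g[...,2]<zr[1])&(g[...,0]>xr[0])&(g[...,0]<xr[1])&(g[...,1]>-.12)&(g[...,1]<.13)
    q=g[m]; print(nm,len(q),np.percentile(q,[3,50,97],axis=0).round(4).tolist() if len(q) else '')
cv2.imwrite('pics/v7.png',cv2.resize(im[200:350,260:420],(640,600),interpolation=cv2.INTER_CUBIC)[:,:,::-1])
E
```

```text
time: 17.4
position: [0.571, -0.3786, 0.0657]
tool_rot: [2.382, 2.047, -0.002]
ft_force: [0.1, 2.2, 2.2]
grip_width: 0.871
t 17.4 p [ 0.571  -0.3786  0.0657] R [[0.15, 0.989, -0.0], [0.989, -0.15, -0.002], [-0.002, -0.0, -1.0]] f [0.1 2.2 2.2] g 0.8710954821486181
[-0.00241202 -0.02424269  0.06573701]
legtop 458 [[-0.0171, -0.0408, 0.0971], [0.0024, -0.0227, 0.0997], [0.0191, 0.0105, 0.1017]]
rib 496 [[0.0233, -0.042, 0.066], [0.0409, -0.0406, 0.0838], [0.0579, -0.0364, 0.0961]]
ridge 114 [[-0.0314, -0.0426, 0.0204], [-0.0246, -0.0326, 0.0265], [-0.0126, -0.0293, 0.048]]
```

View pics/v7.png

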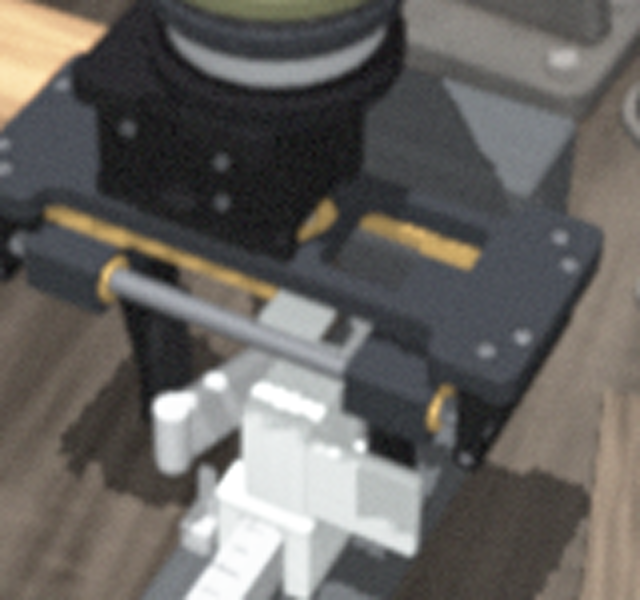

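The leg came with the finger, and the lever is still open at (180,430). Next, the marker's y in the same frame from both views.

```bash
python3 - <<'E'
from h import *
for f,n in(('side0','side'),('s7','side'),('top0','top')):
    z=np.load(f+'.npz'); g=gz(cloud(n,z['d'])); br=z['im'].min(-1)>110
    for zr in((.012,.02),(.022,.046),(.046,.056)):
        m=br&(g[...,2]>zr[0])&(g[...,2]<zr[1])&(g[...,0]>-.05)&(g[...,0]<-.014)&(g[...,1]>-.06)&(g[...,1]<0)
        q=g[m]; print(n,zr,len(q),np.percentile(q,[3,50,97],axis=0).round(4).tolist() if len(q) else '')
# pixel-based: bright blob in top near marker, and side ; triangulate pointer tip
im=np.load('top0.npz')['im'][205:230,378:402]; print(im.min(-1)[:, :].tolist() if 0 else '')
cv2.imwrite('pics/mk.png',np.hstack([cv2.resize(np.load('top0.npz')['im'][202:232,376:406],(390,390),interpolation=cv2.INTER_NEAREST),cv2.resize(np.load('side0.npz')['im'][312:342,296:326],(390,390),interpolation=cv2.INTER_NEAREST)])[:,:,::-1])
E
```

```text
side (0.012, 0.02) 44 [[-0.0319, -0.0394, 0.0124], [-0.0233, -0.0372, 0.0169], [-0.0202, -0.0264, 0.0197]]
side (0.022, 0.046) 88 [[-0.0309, -0.0381, 0.0223], [-0.0247, -0.0325, 0.0259], [-0.0211, -0.0255, 0.0443]]
side (0.046, 0.056) 8 [[-0.0272, -0.0327, 0.0461], [-0.024, -0.0311, 0.0469], [-0.0221, -0.0298, 0.0487]]
side (0.012, 0.02) 46 [[-0.032, -0.0398, 0.012], [-0.0231, -0.0375, 0.0164], [-0.0203, -0.0252, 0.0197]]
side (0.022, 0.046) 87 [[-0.0303, -0.0385, 0.0223], [-0.0241, -0.032, 0.0254], [-0.0205, -0.0273, 0.0443]]
side (0.046, 0.056) 10 [[-0.027, -0.0328, 0.0461], [-0.0245, -0.0316, 0.0469], [-0.0219, -0.0296, 0.0482]]
top (0.012, 0.02) 21 [[-0.0341, -0.0534, 0.0122], [-0.0292, -0.0258, 0.0128], [-0.0173, -0.0025, 0.0195]]
top (0.022, 0.046) 48 [[-0.0334, -0.0363, 0.0222], [-0.0286, -0.0283, 0.0238], [-0.0234, -0.0221, 0.0391]]
top (0.046, 0.056) 5 [[-0.0271, -0.0306, 0.0471], [-0.0261, -0.0301, 0.0484], [-0.0241, -0.0284, 0.0496]]
```

View pics/mk.png

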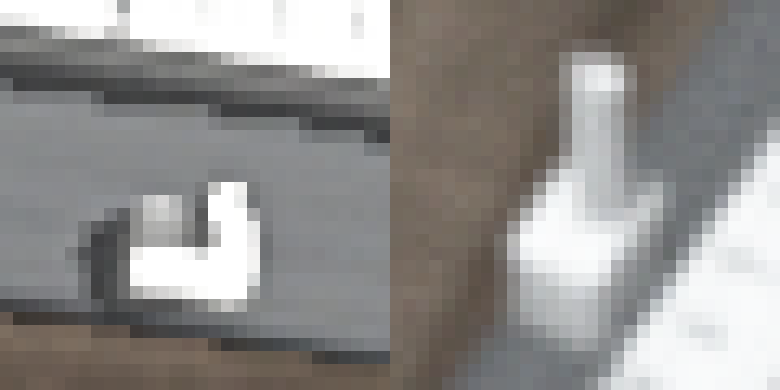

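```bash
python3 -m jog '[[[0.87,-0.13,0.05,0,0],[0.87,-0.13,0,0.04,0],[0.87,0,0,0,0],[0.87,0,0,0,0]]]' 30; python3 - <<'E'
from h import *
s=st(); print(gz(s['position']))
im,d=grab('side'); g=gz(cloud('side',d)); br=im.min(-1)>130
for nm,zr,xr in(('legtop',(.096,.104),(-.025,.02)),('rib',(.065,.09),(.022,.07))):
    m=br&(g[...,2]>zr[0])&(g[...,2]<zr[1])&(g[...,0]>xr[0])&(g[...,0]<xr[1])&(g[...,1]>-.12)&(g[...,1]<.13)
    q=g[m]; print(nm,len(q),np.percentile(q,[3,50,97],axis=0).round(4).tolist())
E
```

```text
time: 17.95
position: [0.5726, -0.3868, 0.0636]
tool_rot: [-2.38, -2.051, 0.0]
ft_force: [0.2, 2.5, -0.2]
grip_width: 0.866
t 17.95 p [ 0.5726 -0.3868  0.0636] R [[0.148, 0.989, -0.0], [0.989, -0.148, 0.0], [-0.0, -0.0, -1.0]] f [ 0.2  2.5 -0.2] g 0.8659235351907043
[ 0.0003911  -0.03210664  0.06357794]
legtop 442 [[-0.0156, -0.0488, 0.0969], [0.0038, -0.0317, 0.0997], [0.0189, -0.0015, 0.1016]]
rib 340 [[0.0231, -0.0498, 0.0662], [0.0416, -0.0484, 0.0778], [0.0579, -0.0463, 0.0893]]
```

```bash
python3 -m jog '[[[0.87,-0.06,0,0,0],[0.87,0,0,0,0],[0.6,0,0,0,0],[0.4,0,0,0,0],[0.2,0,0,0,0],[0,0,0,0,0],[0,0,0,0,0],[0,0,0,0,0],[0,0,0,0,0],[0,0,0,0,0]]]' 30; python3 - <<'E'
from h import *
s=st(); print(gz(s['position']),s['grip_width']*87)
im,d=grab('side','s9.png'); g=gz(cloud('side',d)); br=im.min(-1)>130; np.savez('s9.npz',im=im,d=d)
for nm,zr,xr in(('legtop',(.096,.104),(-.025,.02)),('rib',(.065,.09),(.022,.07))):
    m=br&(g[...,2]>zr[0])&(g[...,2]<zr[1])&(g[...,0]>xr[0])&(g[...,0]<xr[1])&(g[...,1]>-.12)&(g[...,1]<.13)
    q=g[m]; print(nm,len(q),np.percentile(q,[3,50,97],axis=0).round(4).tolist())
cv2.imwrite('pics/v8.png',cv2.resize(im[220:350,260:420],(738,600),interpolation=cv2.INTER_CUBIC)[:,:,::-1])
E
```

```text
time: 19.25
position: [0.5733, -0.3889, 0.0635]
tool_rot: [2.378, 2.051, 0.002]
ft_force: [4.4, 2.4, -3.9]
grip_width: 0.384
t 19.25 p [ 0.5733 -0.3889  0.0635] R [[0.147, 0.989, 0.002], [0.989, -0.147, -0.0], [0.0, 0.002, -1.0]] f [ 4.4  2.4 -3.9] g 0.3838667029799505
[ 0.00145156 -0.03403249  0.06354873] 33.3964031592557
legtop 256 [[-0.0167, -0.0506, 0.0967], [0.0011, -0.042, 0.0995], [0.0185, -0.0073, 0.1018]]
rib 343 [[0.0231, -0.0516, 0.066], [0.041, -0.0502, 0.0775], [0.0581, -0.0481, 0.0891]]
```

View pics/v8.png

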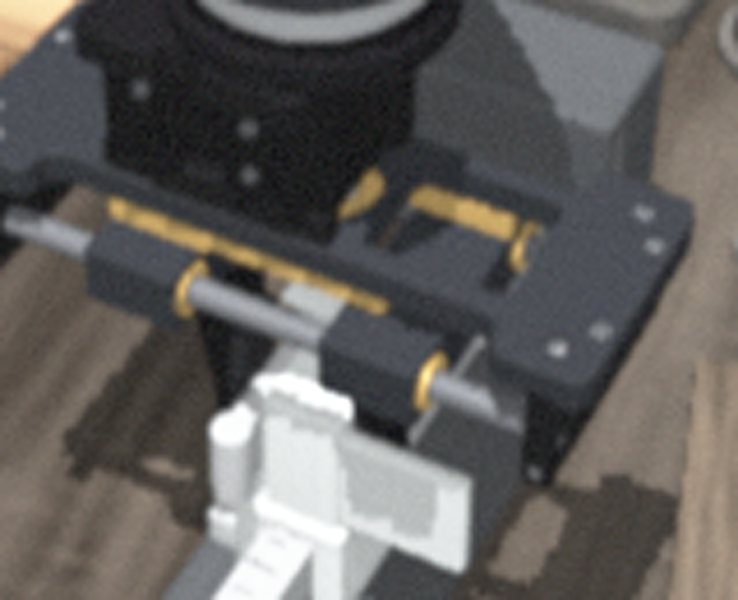

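The lever is shut: the opening is 33.4 mm against a nominal 34. In the picture the lever end at (230,450) lies flat on the leg. The leg reads y = -30 mm against -30 to -31 mm for the marker. I'll hold one more moment, then hand in.

```bash
python3 -m jog '[[[0,0,0,0,0],[0,0,0,0,0],[0,0,0,0,0],[0,0,0,0,0]]]' 35; python3 - <<'E'
from h import *
s=st(); print(gz(s['position']))
im,d=grab('side'); g=gz(cloud('side',d)); br=im.min(-1)>130
m=br&(g[...,2]>.065)&(g[...,2]<.09)&(g[...,0]>.022)&(g[...,0]<.07)&(g[...,1]>-.12)&(g[...,1]<.13)
y=np.median(g[m][:,1])+.02; print('leg y',y)
if abs(y+.0305)<.002 and s['grip_width']*87<35.5: print(job.close_job())
E
```

```text
time: 19.8
position: [0.5734, -0.3889, 0.0636]
tool_rot: [2.378, 2.051, 0.002]
ft_force: [5.9, 1.6, -4.3]
grip_width: 0.382
t 19.8 p [ 0.5734 -0.3889  0.0636] R [[0.147, 0.989, 0.002], [0.989, -0.147, -0.0], [0.0, 0.002, -1.0]] f [ 5.9  1.6 -4.3] g 0.38186033885763093
[ 0.00147769 -0.03401839  0.06356976]
leg y -0.03025500906265179
the job is handed in; nothing more can be done
None
```

I drove the pin home with the mallet and laid the mallet back on the bench in front of the gauge. I then drew the leg to the marker with the lever open, squeezed the lever shut, and handed in at 19.8 s still holding.

**Last checks:**
- **Leg:** its y was -30.3 mm, against -30 to -31 mm for the marker (two camera views).
- **Lever:** the jaw opening was 33.2 mm against the nominal 34 mm, so it reads as shut. The grip is 35 N.
- **Forces:** the wrist reading was about 7 N at hand-in. The highest reading I saw was about 20 N, while pressing the pin against its stop.

**Failed or not checked:**
- **First grasp:** my first grasp slid off the top of the mallet handle. A second, lower grasp held.
- **Pin:** I judged it home from the stop force, about 17 mm of estimated travel and one picture. I did not measure it to the millimetre or look at it again at the end.
- **Bystanders:** nothing touched them as far as I could see, but I did not measure them afterwards.

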